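# Fit the strut's retaining collar and hold the spring compressed for the clip

## Task

Slide the blue collar over the top of the strut's upright rod so that it sits on the spring, and let go of it. Then bring the jig's red-handled spring-return lever down so that its fork pushes the collar down the rod, squeeze the spring by about 18 mm (lever about level, black clip groove clear above the collar, spring never squeezed solid), and finish while still holding the lever there, ready for the clip to be fitted. Leave the other things on the desk where they are.

Things in the scene. Friction and masses are not known exactly. Their poses are not given: they have to be found in the camera images.
- collar: Blue ring with a turned waist (the strut's spring retainer), outside diameter 36 mm, bore 14.5 mm, height 24 mm, about 50 g, standing loose on the desk, left or right of the jig, bore upright. Origin: centre of its underside; z is the bore's axis. Seated on the spring, its top is 24 mm above spring_top and the rod's tip stands 17 mm out of it.
- jig: Fixed spring-compressor jig: dark steel base plate 12 mm thick with a strut clamped upright. Origin: on the rod's axis at desk height. x runs from the rod to two grey pivot cheeks (52 to 78 mm from the rod, 46 mm over both, 138 mm high), y along the lever's pivot, z up; plate x -80 to 110, y -55 to 55 mm. x points to the robot's left, give or take 0.45 rad.
- rod_top (a point): Tip of the strut's upright steel rod, 146 mm above the desk. The rod is 12 mm in diameter, its top 8 mm tapering to 6 mm. A black clip groove 3 mm wide goes round it 26 to 29 mm below the tip. The yellow coil spring (31 mm across) stands round the rod on a seat at the bottom.
- spring_top (a point): Centre of the top face of the spring's cup (aluminium disc, 33 mm diameter, sliding on the rod), on which the collar sits: 105 mm above the desk while the spring is free. It goes down with the spring.
- spring_cup (a joint): How far the spring is squeezed, m: 0 free, 0.018 wanted, 0.027 solid (hard stop). 1 N/mm and 2 N preload: 20 N at the collar at 0.018. The free spring gives well under 1 mm under the collar's own weight.
- lever_pivot (a point): The lever's pivot axis, 65 mm from the rod along the jig's x and 125 mm above the desk. The lever swings in the jig's xz plane, from over the pivot towards the jig's -x side.
- wheel: Bystander: black rubber robot wheel with orange hub, 62 mm diameter, 28 mm high, lying flat. Origin: centre of its underside.
- bearing: Bystander: steel ball bearing, 32 mm diameter, 11 mm high, bore 10 mm (too small for the rod), lying flat. Origin: centre of its underside.
- screwdriver: Bystander: screwdriver with yellow handle, 190 mm long, lying on the desk. Origin: near its middle; x runs along it.
- pliers: Bystander: circlip pliers with blue grips, about 175 mm long, lying on the desk. Origin: at the rivet; x runs along them to the tips.
- clip_jar: Bystander: small clear jar with black cap, 52 mm diameter, 50 mm high. Origin: centre of its underside.
- caliper: Bystander: caliper with black display body, 200 mm long, lying flat. Origin: middle of its beam.
- anemometer: Bystander: white printed wind sensor on a 60 mm square foot, three cups reaching 76 mm from the centre, 77 mm high. Origin: centre of its underside.
- lever: Press lever. Origin: on the pivot; own -x runs along the arm to the handle, y along the pivot. It stands up, leaning 22 degrees back from the rod; a light spring brings it back if let go (2 to 3 N at the handle). 65 mm out it forks round the rod; two brass rollers, 14 mm below its centre line, push on the collar: meeting it 16 degrees above level; level = 18 mm squeeze, 10 N at the handle.
- handle (a point): Red round T-grip at the lever's end: bar 16 mm thick, 110 mm long, parallel to the jig's y. This point: its middle, 175 mm from the pivot. The 12 mm wide lever arm joins it in the middle, 45 mm of bar free on each side. Open it is 287 mm above the desk, 131 mm from the rod on the pivot's side; level, 125 mm up and 110 mm from the rod on the other side.

How it is judged:
On the way, in this order (a step that is already met when the one before it is completed fails the run):
1. the collar is on the rod, sitting upright on the free spring, and the fingers have let go of it (distance between collar and spring_top below 0.004 m and angle between collar's own z axis and vertical below 0.1 rad and contact force between each of the arm, the fingers and collar below 0.2 N and value of joint spring_cup below 0.003 m), for 0.2 s.
2. the lever's fork squeezes the spring through the collar by 14 to 22 mm (value of joint spring_cup between 0.014 and 0.022 m and contact force between lever and collar above 8 N), for 0.2 s.
At the end, for the whole second after the job is handed in: Through the last second, still holding the red handle (fingers over 3 N): spring squeezed by 14 to 22 mm, collar upright on the rod (0.1 rad) within 4 mm of its seat on the spring cup, pressed by the fork (over 8 N) and not touched by the robot (all of step 2 and distance between collar and spring_top below 0.004 m and angle between collar's own z axis and vertical below 0.1 rad and contact force between the fingers and lever above 3 N and contact force between each of the fingers, the arm and collar below 0.2 N); the arm keeps its last pose, push and grip.
It fails at once if the spring is squeezed solid (over 25 mm) (value of joint spring_cup above 0.025 m).
It fails at once if another thing on the desk is shoved (over 30 mm) (distance of any of wheel, bearing, screwdriver, pliers, clip_jar, caliper, anemometer from where it was at the start of the episode above 0.03 m).
It also fails if it takes over 72 s, if anything falls off the work surface, if the arm or the gripper's body presses on something with over 40 N, if the wrist force passes 120 N, or if a joint passes its speed limit or range.

## Robot

A 6-joint arm with a two-finger parallel gripper is mounted at the origin on the work surface. World frame = base frame: x ahead of the robot, y to its left, z up, the work surface at z = 0. Lengths are in m, angles in rad, forces in N, time in s.
With the tool pointing down it reaches from about 0.35 to 0.975 m from the base axis. Payload 7.1 kg.
Tool frame: the origin (TCP) lies midway between the tips of the shut fingers; the grasp point (between the pads) lies 19 mm behind it; z points along the fingers, y is the line along which they close (so a half turn about z gives the same grasp; the last joint's range is limited). The gripper opens to 88 mm and grips with 3 to 60 N. Pads are 20 mm wide; open, the fingers measure 115 mm over their backs; the gripper's body (75 mm by 178 mm) begins 61 mm behind the grasp point.
Start: joints at [1.132, 0.423, 1.63, -0, 1.089, -0.019], TCP at [0.255, 0.571, 0.223] pointing down, gripper open.
Joint ranges: [-3, 3], [-0.9, 2.11], [0.09, 2.58], [-1.31, 4.45], [0.11, 2.69], [-2.54, 2.54]. Speed limits (rad/s): [2.39, 2.39, 3.01, 3.14, 3.14, 3.14].

## Interface

Orientations are given as a unit quaternion [w, x, y, z].
In Python, from station import move_pose, movel, movej, command_gripper, wait, inverse_kinematics, read_camera, camera_info, MotionError, job_done, get_time, get_joint_pos, get_qvel, get_effort, get_tcp_pos, get_ee_rot, get_ft_force, get_ft_torque, get_grip_width, get_finger_force gives the robot as it stands. Calls block until the motion is done:
- move_pose(position, orientation): joint-space move of the TCP to a pose.
- movel(position, frame=None, v=0.15, until_force=None): straight line of the TCP; frame=None keeps the orientation; v is the mean speed in m/s. With until_force (N) it stops when the force on the tool has changed by that much, and returns True; else False.
- movej(angles): joint-space move.
- command_gripper(opening): opening from 0.0 (shut) to 1.0 (fully open); the grip force is fixed at half the most; returns when the fingers have stopped.
- wait(seconds).
- inverse_kinematics(position, orientation): joint angles nearest the present ones, or None.
- read_camera(name): name is "scene" or "top"; returns the picture (420x560x3 uint8, red, green, blue); there is no depth.
- camera_info(name): a dict with "intrinsics" (3x3 intrinsics, pixels), "dist" ([k1, k2, p1, p2, k3] as OpenCV has them; the pictures are not rectified), "T" (4x4, takes a point from camera to world coordinates). Camera axes: x right, y up, looking along -z (the intrinsics and any distortion apply to the point x, -y, -z); pixel columns grow to the right and rows downward; lengths in m; the calibration is good to about 2 mm. A picture is of the moment at which its call begins. camera_info takes no time and is no camera call.
A pose or a line that the arm cannot do raises MotionError and nothing moves.
- job_done(): hands the job in; it is judged then, once.
Readings, each from a call of its own:
- get_time(): time.
- get_joint_pos(): joint angles.
- get_qvel(): joint speeds.
- get_effort(): joint torques, N m.
- get_tcp_pos(): TCP position.
- get_ee_rot(): TCP orientation.
- get_ft_force(): force on the tool from outside, world axes, zero at the start.
- get_ft_torque(): the same for the moment, N m.
- get_grip_width(): opening from 0.0 (shut) to 1.0 (fully open).
- get_finger_force(): force on a finger pad.
Only numpy, scipy, OpenCV 4.12 (cv2) and the standard library are available. Lean on these libraries where they do the work, as an engineer would, in place of code of your own. Each camera call takes 0.05 s, during which the arm holds its last target. There are 200 camera calls.

## Working session

There is one attempt and no reset: what is moved stays moved. The work goes in short steps, each a Python script; the robot and the scene stay as the last script left them, time stands still between calls to the robot, and variables do not carry over. Pictures are saved under pics/ and viewed, at most 10 in all, crops included, and the job is handed in when it is done.

```bash
mkdir -p pics; ls
python3 - <<'E'
from station import *
import cv2,numpy as np
np.set_printoptions(precision=4,suppress=True)
for n in("scene","top"):
    cv2.imwrite(f"pics/{n}0.png",cv2.resize(read_camera(n)[:,:,::-1],None,fx=800/560,fy=800/560,interpolation=cv2.INTER_CUBIC))
    c=camera_info(n);print(n,np.array(c["intrinsics"]),c["dist"],np.array(c["T"]))
print(get_ee_rot(),get_time())
E
```

```text
pics
scene [[445.5788   0.     278.2275]
 [  0.     445.5788 211.67  ]
 [  0.       0.       1.    ]] [-0.0538  0.      0.      0.      0.    ] [[ 0.5727 -0.6766  0.4629  1.2346]
 [ 0.8198  0.4721 -0.3242 -0.3967]
 [ 0.0008  0.5651  0.825   1.2932]
 [ 0.      0.      0.      1.    ]]
top [[488.1527   0.     280.5855]
 [  0.     488.1527 208.4444]
 [  0.       0.       1.    ]] [-0.1402  0.      0.      0.      0.    ] [[-0.017   0.9846 -0.1738  0.3549]
 [-0.9998 -0.015   0.0125  0.0684]
 [ 0.0097  0.174   0.9847  1.5863]
 [ 0.      0.      0.      1.    ]]
[-0.0002  0.2084  0.9781 -0.0007] 0.1
```

View pics/scene0.png

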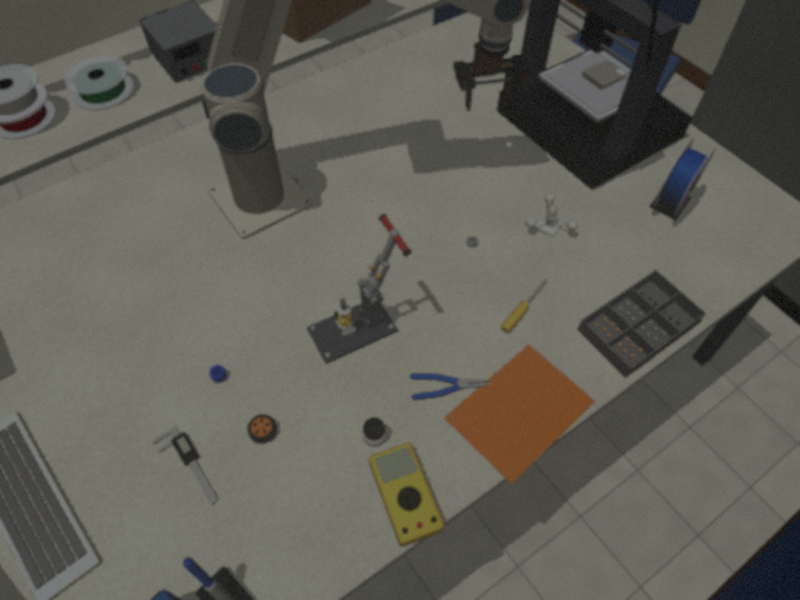

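View pics/top0.png

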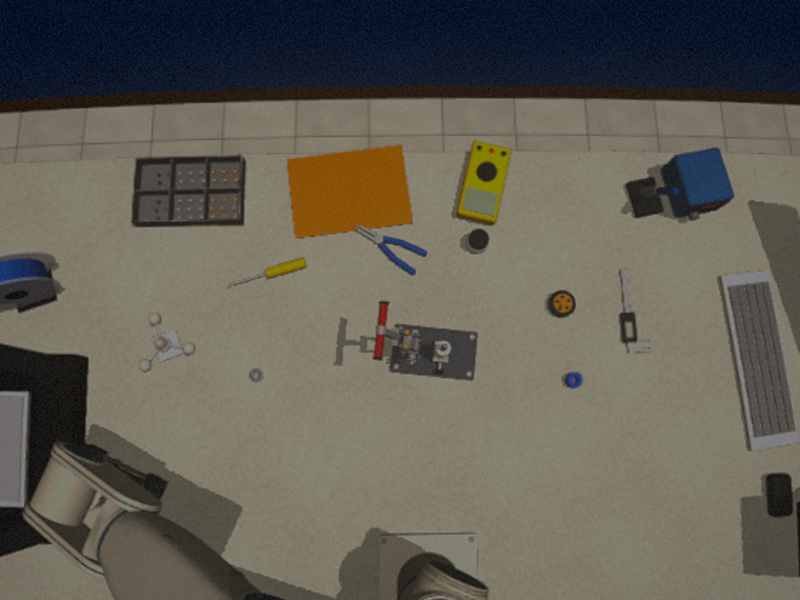

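The scene view shows the jig at (350,325), the collar at (219,373) and the handle at (395,235). In the top view the jig plate is at (433,350), the collar at (573,380) and the handle at (381,330). Next I'll zoom in on the jig and the collar.

```bash
cat > h.py <<'E'
from station import *
import cv2,numpy as np
np.set_printoptions(precision=4,suppress=True)
def cam(n):
    c=camera_info(n);T=np.array(c["T"]);return np.array(c["intrinsics"]),np.array(c["dist"]),T
def proj(n,P):
    K,d,T=cam(n);P=np.atleast_2d(P);q=(P-T[:3,3])@T[:3,:3];q=q*[1,-1,-1]
    return cv2.projectPoints(q.reshape(-1,1,3),np.zeros(3),np.zeros(3),K,d)[0].reshape(-1,2)
def unproj(n,uv,z):
    K,d,T=cam(n);u=cv2.undistortPoints(np.array(uv,float).reshape(-1,1,2),K,d).reshape(-1,2)
    r=np.c_[u[:,0],-u[:,1],-np.ones(len(u))]@T[:3,:3].T
    return T[:3,3]+r*((z-T[2,3])/r[:,2])[:,None]
def blob(n,im,mask,near,rad=25):
    yy,xx=np.mgrid[:420,:560];m=mask&(np.hypot(xx-near[0],yy-near[1])<rad)
    return np.array([xx[m].mean(),yy[m].mean()]),m.sum()
E
python3 - <<'E'
from h import *
I={n:read_camera(n) for n in("scene","top")}
for n in I: np.save(n,I[n])
for n,near in(("scene",(153,261)),("top",(401,266))):
    a=I[n].astype(int);m=(a[:,:,2]>a[:,:,0]+35)
    c,k=blob(n,a,m,near,15);print(n,c,k,unproj(n,c,0.012),unproj(n,c,0.02))
    m=(a[:,:,0]>a[:,:,2]+50)&(a[:,:,0]>a[:,:,1]+50)
    c,k=blob(n,a,m,(276,164) if n=="scene" else (267,231),32);print("red",n,c,k,unproj(n,c,0.287))
a=I["top"][205:285,220:350];b=I["scene"][140:260,205:305]
A=cv2.resize(a,(650,400),interpolation=cv2.INTER_CUBIC)
cv2.imwrite("pics/jt.png",cv2.convertScaleAbs(A[:,:,::-1],alpha=1.5))
cv2.imwrite("pics/js.png",cv2.convertScaleAbs(cv2.resize(b,(500,600),interpolation=cv2.INTER_CUBIC)[:,:,::-1],alpha=1.5))
E
```

```text
scene [151.7143 260.2381] 63 [[ 0.4371 -0.341   0.012 ]] [[ 0.4421 -0.3414  0.02  ]]
red scene [276.     163.7857] 42 [[0.5256 0.0916 0.287 ]]
top [401.7308 265.4359] 78 [[ 0.4387 -0.3422  0.012 ]] [[ 0.4382 -0.3402  0.02  ]]
red top [266.302  231.3356] 149 [[0.5225 0.0913 0.287 ]]
```

View pics/jt.png

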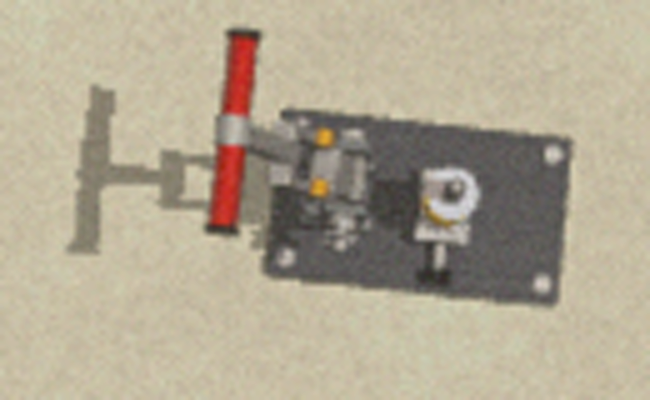

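View pics/js.png

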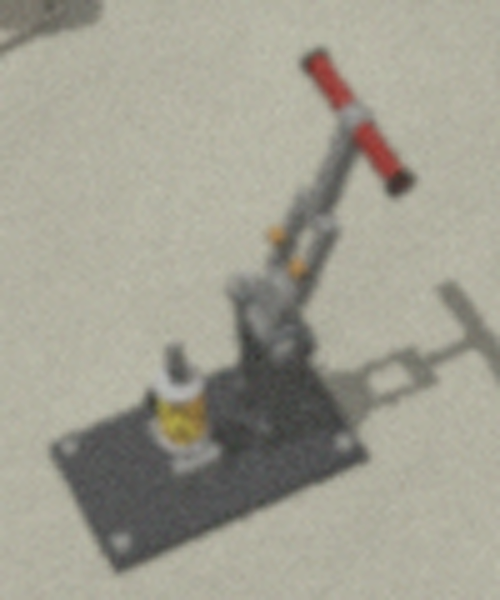

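The crops show the plate corners, handle ends and rod tip clearly. I'll fit the jig pose (x, y, yaw) to those points.

Run:
```python
from h import *
from scipy.optimize import least_squares
pts=[("top",(110,-55,12),(285,110)),("top",(-80,-55,12),(572,138)),("top",(-80,55,12),(557,303)),("top",(110,55,12),(265,275)),
("top",(131,-55,287),(243,33)),("top",(131,55,287),(221,231)),("top",(0,0,146),(455,187)),
("scene",(110,-55,12),(368,458)),("scene",(-80,-55,12),(118,572)),("scene",(-80,55,12),(52,447)),
("scene",(131,55,287),(317,55)),("scene",(131,-55,287),(400,185)),("scene",(0,0,146),(177,348))]
off={"top":(220,205),"scene":(205,140)}
def res(p):
    c,s=np.cos(p[2]),np.sin(p[2]);r=[]
    for n,P,uv in pts:
        P=np.array(P)/1000;W=[p[0]+c*P[0]-s*P[1],p[1]+s*P[0]+c*P[1],P[2]]
        r.append(proj(n,W)[0]-((np.array(uv)+.5)/5-.5+off[n]))
    return np.ravel(r)
r=least_squares(res,[.5,-.04,1.57],loss="soft_l1");print(r.x,r.x[2]-np.pi/2);print(res(r.x).reshape(-1,2))
for n,uv in(("top",(455,187)),("scene",(177,348))):print(unproj(n,(np.array(uv)+.5)/5-.5+off[n],.146))
```

```text
[ 0.5093 -0.0381  1.4555] -0.11526938565524736
[[-0.7673 -1.0714]
 [-0.1343 -0.9523]
 [ 0.0906 -0.2712]
 [-0.1708 -0.4199]
 [-0.09   -0.6419]
 [ 0.0887  0.2391]
 [ 0.2891 -0.8546]
 [ 0.1557 -1.551 ]
 [-0.8144 -1.092 ]
 [-1.1144 -1.0564]
 [-0.7147  0.6442]
 [ 0.239  -0.3703]
 [-0.7483 -1.2477]]
[[ 0.5068 -0.0372  0.146 ]]
[[ 0.5147 -0.0387  0.146 ]]
```

Jig fit: rod at about (0.509, -0.038), jig x about 6.6° off world +y. The predicted handle position agrees with the red blob to within 2 mm. I'll check that all planned poses are reachable, then go and get the collar.

```bash
cat >> h.py <<'E'
from scipy.spatial.transform import Rotation as R
YAW=1.4555
def jd(yaw=YAW): return np.array([np.cos(yaw),np.sin(yaw),0]),np.array([-np.sin(yaw),np.cos(yaw),0])
def quat(y,z):
    M=np.c_[np.cross(y,z),y,z];q=R.from_matrix(M).as_quat();return [q[3],q[0],q[1],q[2]]
D=np.array([0,0,-1.])
def qcollar(s=1): return quat(s*jd()[1],D)
def handle(rod,th,tilt,off,s):
    "th: lever angle above level on -x side (rad); tilt>0: tool points to jig -x. grasp at bar, off along jig y"
    X,Y=jd();piv=np.array([rod[0],rod[1],0])+.065*X+[0,0,.125]
    h=piv-.175*np.cos(th)*X+[0,0,.175*np.sin(th)]+off*Y
    z=np.cos(tilt)*D-np.sin(tilt)*X; y=s*(np.cos(tilt)*X+np.sin(tilt)*D)
    return h,z,quat(y,z)
E
python3 - <<'E'
from h import *
rod=[.509,-.038]
for s in(1,-1):
    for p in([.4385,-.3415,.48],[.4385,-.3415,.004],[.509,-.038,.25],[.509,-.038,.107]):
        print(s,p,inverse_kinematics(p,qcollar(s)))
for s in(1,-1):
  for off in(.03,-.03):
    for th,t in((112,50),(112,70),(112,30),(112,0),(60,0),(0,-50),(0,-40),(0,-20),(0,0)):
        h,z,q=handle(rod,np.radians(th),np.radians(t),off,s);print(s,off,th,t,h,inverse_kinematics(h+.019*z,q))
E
```

```text
1 [0.4385, -0.3415, 0.48] None
1 [0.4385, -0.3415, 0.004] None
1 [0.509, -0.038, 0.25] None
1 [0.509, -0.038, 0.107] None
-1 [0.4385, -0.3415, 0.48] [-0.6831  0.1271  1.4515 -0.      1.5629 -0.5678]
-1 [0.4385, -0.3415, 0.004] [-0.6831  0.6598  1.8803 -0.      0.6015 -0.5678]
-1 [0.509, -0.038, 0.25] [-0.0978  0.2206  1.8546 -0.      1.0664  0.0175]
-1 [0.509, -0.038, 0.107] [-0.0978  0.4319  1.9579 -0.      0.7518  0.0175]
1 0.03 112 50 [0.4942 0.0951 0.2873] [ 0.5271  0.4692  1.7095 -0.6603  1.5804 -0.7172]
1 0.03 112 70 [0.4942 0.0951 0.2873] [ 0.5902  0.6286  1.6725 -0.8247  1.7985 -0.6214]
1 0.03 112 30 [0.4942 0.0951 0.2873] [ 0.4172  0.3267  1.7603 -0.4559  1.3626 -0.8723]
1 0.03 112 0 [0.4942 0.0951 0.2873] [ 0.1665  0.1879  1.8503 -0.      1.1033 -1.289 ]
1 0.03 60 0 [ 0.4766 -0.0569  0.2766] [-0.1436  0.1636  1.908  -0.      1.07   -1.5991]
1 0.03 0 -50 [ 0.4665 -0.1438  0.125 ] None
1 0.03 0 -40 [ 0.4665 -0.1438  0.125 ] [-0.6587  0.5977  1.8825  0.644   1.1589 -2.5305]
1 0.03 0 -20 [ 0.4665 -0.1438  0.125 ] [-0.5128  0.4702  1.9538  0.414   0.9009 -2.2573]
1 0.03 0 0 [ 0.
[... 1729 characters left out ...]
0.5538 0.0882 0.2873] [ 0.5336  0.6832  1.5594 -0.8783  1.8045  2.4457]
-1 -0.03 112 30 [0.5538 0.0882 0.2873] [ 0.3678  0.4029  1.6448 -0.468   1.3784  2.2117]
-1 -0.03 112 0 [0.5538 0.0882 0.2873] [ 0.1368  0.278   1.7312 -0.      1.1325  1.8229]
-1 -0.03 60 0 [ 0.5362 -0.0638  0.2766] [-0.1405  0.2575  1.7859 -0.      1.0982  1.5456]
-1 -0.03 0 -50 [ 0.5261 -0.1507  0.125 ] [-0.6581  0.7241  1.7239  0.7422  1.3271  0.5994]
-1 -0.03 0 -40 [ 0.5261 -0.1507  0.125 ] [-0.6074  0.6499  1.7617  0.6552  1.1935  0.6843]
-1 -0.03 0 -20 [ 0.5261 -0.1507  0.125 ] [-0.4721  0.5329  1.829   0.4059  0.9468  0.9471]
-1 -0.03 0 0 [ 0.5261 -0.1507  0.125 ] [-0.3007  0.4766  1.8776 -0.      0.7874  1.3854]
```

Run:
```python
from h import *
t0=get_time();q=qcollar(-1)
movel([.255,.571,.45],v=.3)
move_pose([.4385,-.3415,.40],q)
move_pose([.4385,-.3415,.10],q)
print(movel([.4385,-.3415,.004],v=.12,until_force=6),get_tcp_pos())
command_gripper(0.0)
print(get_grip_width()*88,get_finger_force(),get_tcp_pos())
movel([.4385,-.3415,.19],v=.2)
print(get_grip_width()*88,get_finger_force(),get_ft_force())
move_pose([.509,-.038,.19],q)
print(get_tcp_pos(),get_time())
a=read_camera("scene");b=read_camera("top")
A=cv2.resize(a[120:260,180:320],(560,560),interpolation=cv2.INTER_CUBIC)
cv2.imwrite("pics/over.png",cv2.convertScaleAbs(A[:,:,::-1],alpha=1.5))
```

```text
False [ 0.439  -0.3419  0.0046]
35.262047670462245 29.99996205791831 [ 0.4386 -0.3416  0.004 ]
35.36688866277766 29.999740719795227 [-0.0599  0.6838 -1.3835]
[ 0.509  -0.0387  0.1898] 9.6083
```

View pics/over.png

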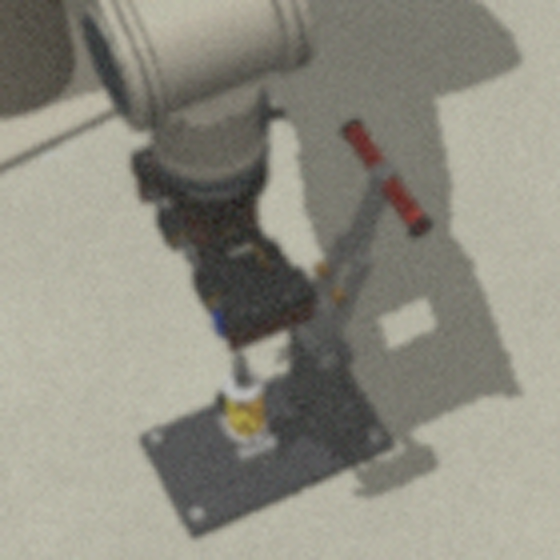

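The collar is held (35.3 mm wide) just above the rod tip, which shows at crop (240,355), and its blue edge shows at the left of the fingers. Next is a guarded descent, with a search around the tip if it lands high.

```bash
cat > ins.py <<'E'
from h import *
q=qcollar(-1)
X,Y=jd()
c=np.array([.509,-.038])
offs=[(0,0)]+[(r*np.cos(a),r*np.sin(a)) for r,k in((3,6),(6,10)) for a in np.arange(k)*2*np.pi/k]
f0=get_ft_force()
for i,o in enumerate(offs):
    p=c+np.array(o)/1000
    movel([*p,.156],q,v=.08)
    hit=movel([*p,.141],q,v=.03,until_force=4)
    print(i,np.array(o),hit,get_tcp_pos(),get_ft_force()-f0,round(get_time(),1))
    if not hit or get_tcp_pos()[2]<.1445: break
E
python3 ins.py
```

```text
0 [0 0] True [ 0.5095 -0.0385  0.1416] [ 1.4172 -2.9308 -3.6608] 10.8
```

```bash
cat > ins2.py <<'E'
from h import *
q=qcollar(-1)
p=np.array(get_tcp_pos());print(p,get_ft_force())
p[:2]=[.5092,-.0384]
for k in range(14):
    wait(.15);f=np.array(get_ft_force());
    p[:2]+=np.clip(f[:2]*.0003,-.001,.001)
    z=get_tcp_pos()[2]
    if z<.1105: break
    hit=movel([*p[:2],max(z-.006,.109)],q,v=.03,until_force=7)
    print(p,get_tcp_pos(),f,hit)
print(get_ft_force(),get_grip_width()*88,get_time())
E
python3 ins2.py
```

```text
[ 0.5095 -0.0385  0.1416] [ 1.6312 -2.4295 -3.5323]
[ 0.5102 -0.0392  0.1416] [ 0.5097 -0.039   0.1353] [ 3.8518 -2.5273 -3.1216] False
[ 0.5097 -0.0392  0.1416] [ 0.5096 -0.0392  0.1294] [-1.8314 -0.0641 -0.4178] False
[ 0.5097 -0.0395  0.1416] [ 0.5095 -0.0395  0.1232] [ 0.2632 -1.0627 -0.9081] False
[ 0.5099 -0.0394  0.1416] [ 0.5097 -0.0393  0.1172] [ 0.6861  0.4354 -0.6969] False
[ 0.5097 -0.0393  0.1416] [ 0.5095 -0.0393  0.1113] [-0.8621  0.0649 -0.1451] False
[ 0.5098 -0.0393  0.1416] [ 0.51   -0.0393  0.109 ] [ 0.4043  0.1028 -0.1377] False
[ 0.2444  0.4133 -0.182 ] 35.33464615629048 13.8333
```

The collar is on the rod with only small residual forces. I'll release it, lift clear and take a look.

Run:
```python
from h import *
q=qcollar(-1);rod=[.5098,-.0393]
print(movel([*rod,.107],q,v=.03,until_force=5),get_tcp_pos())
command_gripper(1.0)
wait(.4)
movel([*rod,.25],q,v=.15)
movel([*rod,.47],q,v=.3)
h,z,qh=handle(rod,np.radians(112),np.radians(60),-.03,1)
move_pose(h-.019*0*z+[0,.2,.2],qh); print(get_tcp_pos(),get_ft_force())
pre=h-.1*z
move_pose(pre,qh);wait(.2)
print(get_tcp_pos(),get_ft_force(),get_time())
a=read_camera("scene");b=read_camera("top");np.save("s2",a);np.save("t2",b)
A=cv2.resize(a[120:260,180:320],(560,560),interpolation=cv2.INTER_CUBIC)
cv2.imwrite("pics/pre.png",cv2.convertScaleAbs(A[:,:,::-1],alpha=1.5))
```

```text
False [ 0.5099 -0.0393  0.1071]
[0.5551 0.2856 0.4873] [-0.772  -0.313   0.9229]
[0.5651 0.1741 0.3386] [ 0.1943 -0.3025 -0.2175] 19.675
```

View pics/pre.png

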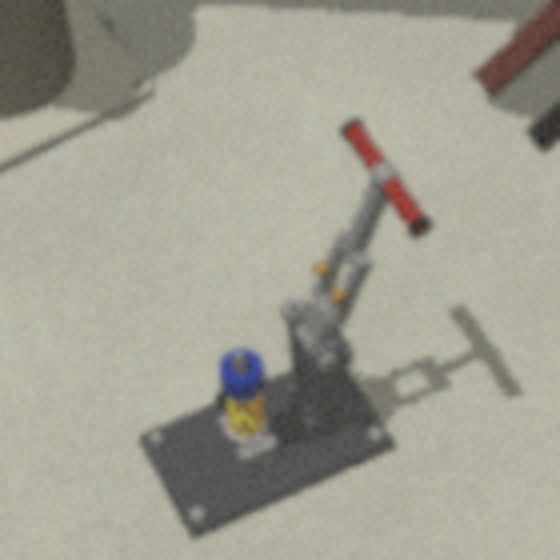

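The collar sits upright on the spring (crop (242,372)), the lever is still up, and the gripper is waiting to the right of the handle. Now I'll grip the handle.

Run:
```python
from h import *
rod=[.5098,-.0393]
a=np.load("s2.npy").astype(int);m=a[:,:,2]>a[:,:,0]+35
print(blob("s",a,m,(240,213),15),proj("scene",[[*rod,.117],[*rod,.125]]))
h,z,qh=handle(rod,np.radians(112),np.radians(60),-.03,1)
print(movel(h+.019*z,qh,v=.1,until_force=8),get_tcp_pos(),h+.019*z)
command_gripper(0.0);wait(.2)
print(get_grip_width()*88,get_finger_force(),get_tcp_pos(),get_ft_force(),get_time())
```

```text
(array([239.8462, 212.6538]), np.int64(52)) [[239.6706 213.4319]
 [239.493  212.0172]]
False [0.553  0.0711 0.278 ] [0.5527 0.0706 0.2778]
15.49617323490485 30.001575350761414 [0.5527 0.0707 0.2774] [ 0.4812  0.7451 -4.7832] 22.425
```

```bash
cat > swing.py <<'E'
from h import *
import sys,json
rod=np.array([.5098,-.0393]);X,Y=jd()
def swing(ths,dr=0.,dy=0.):
    for th in ths:
        t=np.radians(th);tilt=np.radians(-35+95*th/112)
        r=-np.cos(t)*X+[0,0,np.sin(t)];tn=-np.sin(t)*X-[0,0,np.cos(t)]
        f=np.array(get_ft_force())
        dr=np.clip(dr+np.clip(.00025*f@r,-.0015,.0015),-.01,.01);dy=np.clip(dy+np.clip(.0002*f@Y,-.001,.001),-.01,.01)
        h,z,q=handle(rod,t,tilt,-.03,1)
        movel(h+.019*z+dr*r+dy*Y,q,v=.08)
        f=np.array(get_ft_force());print(f"{th:.0f} r{f@r:.1f} t{f@tn:.1f} y{f@Y:.1f} dr{dr*1e3:.1f} dy{dy*1e3:.1f} w{get_grip_width()*88:.1f} ff{get_finger_force():.0f} t{get_time():.1f}")
        if np.linalg.norm(f)>30: print("STOP");break
    json.dump([dr,dy],open("st.json","w"))
if __name__=="__main__": swing(np.arange(107,24,-6))
E
python3 swing.py
```

```text
107 r2.4 t-2.9 y2.4 dr-1.1 dy-0.1 w15.4 ff30 t22.8
101 r-0.7 t-4.2 y-0.1 dr-0.6 dy0.4 w15.1 ff30 t23.1
95 r1.0 t-4.2 y0.9 dr-0.8 dy0.4 w15.2 ff30 t23.5
89 r-1.6 t-3.9 y0.8 dr-0.7 dy0.6 w15.2 ff30 t23.8
83 r0.9 t-3.9 y0.2 dr-1.2 dy0.7 w15.5 ff30 t24.2
77 r0.4 t-4.7 y-0.0 dr-1.1 dy0.8 w15.1 ff30 t24.6
71 r-1.5 t-3.5 y0.8 dr-1.1 dy0.8 w15.4 ff30 t24.9
65 r0.4 t-3.9 y1.6 dr-1.6 dy0.9 w15.0 ff30 t25.3
59 r0.0 t-3.7 y-0.5 dr-1.6 dy1.3 w15.0 ff30 t25.7
53 r0.1 t-3.5 y0.6 dr-1.6 dy1.2 w14.7 ff30 t26.0
47 r0.4 t-3.5 y-0.1 dr-1.7 dy1.3 w15.5 ff30 t26.4
41 r0.7 t-3.7 y0.6 dr-1.7 dy1.3 w15.0 ff30 t26.8
35 r-1.7 t-2.7 y0.4 dr-1.6 dy1.4 w15.4 ff30 t27.1
29 r2.1 t-3.3 y2.0 dr-2.1 dy1.4 w15.5 ff30 t27.5
```

The swing is smooth at about 3.5 N tangential. Next I'll press to nearly level and check.

Run:
```python
from swing import *
swing([24,20,16,13,10,7,4,2,0],*json.load(open("st.json")))
wait(.3);print(get_ft_force(),get_tcp_pos())
a=read_camera("scene");b=read_camera("top")
A=cv2.resize(a[130:260,170:310],(560,520),interpolation=cv2.INTER_CUBIC)
cv2.imwrite("pics/lev.png",cv2.convertScaleAbs(A[:,:,::-1],alpha=1.5))
```

```text
24 r-1.4 t-3.4 y-0.1 dr-1.7 dy1.8 w15.2 ff30 t27.8
20 r0.6 t-3.8 y-0.0 dr-2.1 dy1.8 w15.3 ff30 t28.1
16 r0.4 t-3.3 y1.5 dr-2.0 dy1.8 w14.9 ff30 t28.4
13 r0.6 t-5.0 y-0.8 dr-1.9 dy2.1 w15.3 ff30 t28.7
10 r-1.0 t-7.2 y1.0 dr-1.8 dy2.0 w15.5 ff30 t28.9
7 r0.5 t-7.0 y1.0 dr-2.2 dy2.2 w15.6 ff30 t29.2
4 r0.1 t-8.5 y1.1 dr-2.2 dy2.4 w15.2 ff30 t29.4
2 r1.5 t-9.1 y0.8 dr-2.2 dy2.6 w14.9 ff30 t29.7
0 r-0.2 t-11.1 y1.0 dr-1.9 dy2.7 w14.9 ff30 t29.9
[-1.3823  0.0072 10.3158] [ 0.5264 -0.1388  0.1112]
```

View pics/lev.png

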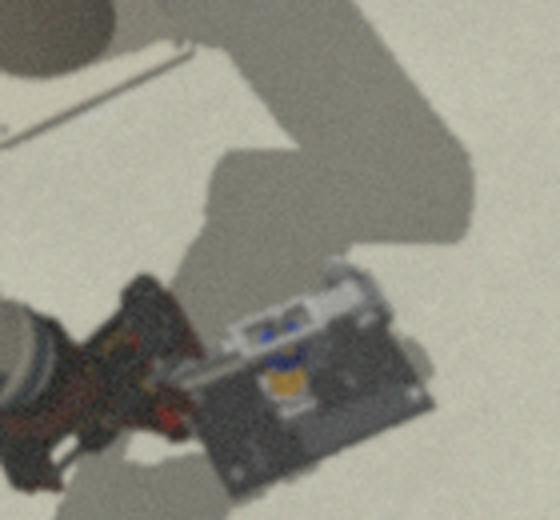

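The lever is level with its fork on the blue collar around the rod (crop (280,330)). The force started rising at about 15° and is now about 10 N at the handle, as specified for an 18 mm squeeze. I'll hand it in.

```bash
python3 -c "
from station import *
wait(.3);print(get_ft_force(),get_grip_width(),get_time(),job_done())"
```

```text
the job is handed in; nothing more can be done
[-0.25480434 -0.90338    10.81070532] 0.17467460459311965 30.6333 None
```

I put the collar on the spring, brought the lever down to level and handed the job in at 30.6 s with the gripper still holding the handle; about 10.8 N there matches the specified 18 mm squeeze, though I never measured the squeeze directly and saw no verdict.

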